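# Index the dividing fixture to its yellow station and lock it

## Task

On the blue indexing fixture, flick the star wheel round clockwise (seen from above) by the edge of its lobes until the yellow lobe has clicked in at the red pointer, never running on past it. Then push the red tab of the locking bolt fully home towards the wheel. Only push with the fingers: leave the brass workpiece in the middle untouched, do not shift or lift the fixture, and leave the things around it alone.

Things in the scene. Friction and masses are not known exactly. Their poses are not given: they have to be found in the camera images.
- fixture: blue base plate, loose on the table, 2.5 kg, flat top 18 mm above the table. Origin: on the star wheel's vertical axis, at the underside; own x points from the axis to the red pointer, own z up. The plate reaches 75 mm to either side in own x, 75 mm to +y and 130 mm to -y; the bolt lies along own -y
- index_wheel (a joint): star wheel's angle (rad), growing clockwise seen from above: 0 = yellow lobe at the pointer; it starts 2 to 4 clicks below 0. One click is pi/4: a sprung ball holds it at each multiple of pi/4, past half a click it snaps to the next. About 3 N at a lobe's tip turns it; it does not run on when pushed at up to 0.15 m/s. Stops at -3.5 and +1.9
- wheel_top (a point): centre of the star wheel's upper face, 43 mm above the table. Hub radius 30 mm; eight radial lobes 45 deg apart, 9 mm wide, round ends at 54.5 mm radius, z = 27 to 43 mm, so about 31 mm free between neighbours at 52 mm radius, open from above and outside. One lobe is yellow, seven are dark
- mark (a point): top of the yellow lobe, 50 mm from the wheel's axis; with the wheel at angle q it lies along the fixture's x axis turned by -q about z
- pointer (a point): tip of the red pointer, 55.5 mm from the wheel's axis along the fixture's x, 42 mm above the table
- workpiece: brass stud in a dark collet on the middle of the wheel, 34 mm dia at the foot, 30 mm tall (z = 43 to 73 mm); origin at its foot. Not to be touched
- lock_bolt (a joint): travel (m) of the locking bolt along the fixture's +y, towards the wheel's axis: starts at 0 (drawn back), fully home at the stop at 0.022. It takes about 2 N to slide and stays where it is left. Its forked nose then straddles the lobe on that side
- bolt_tab (a point): middle of the top edge, on the outer (-y) face, of the bolt's upright red tab; moves with the bolt. Lies at (0, -121, 60) mm in the fixture's frame when drawn back. The tab is 44 mm wide along the fixture's x, 9 mm thick and 34 mm tall (z = 26 to 60 mm); push its outer face along the fixture's +y
- jar: bystander: glass jar of screws with red lid, 61 dia x 78 mm; origin at its underside
- lock: bystander: brass padlock 68x42x18 mm, lying flat; origin at its underside
- meter: bystander: yellow multimeter 154x80x50 mm, lying; origin at its underside
- wide_tape: bystander: roll of cream masking tape 100 dia x 25 mm, lying flat; origin at its underside
- black_tape: bystander: roll of black tape 53 dia x 19 mm; origin at its underside
- castor: bystander: black castor wheel 80 dia x 31 mm, lying flat; origin at its underside
- lamp_torch: bystander: orange torch 52x140x52 mm, lying; origin at its underside

How it is judged:
On the way, in this order (a step that is already met when the one before it is completed fails the run):
1. the yellow lobe has clicked in at the pointer, with the bolt still drawn back (value of joint index_wheel between -0.12 and 0.12 rad and velocity of joint index_wheel between -0.2 and 0.2 rad/s and value of joint lock_bolt below 0.004 m), for 0.2 s.
2. the bolt is pushed home with the wheel at the mark (value of joint index_wheel between -0.12 and 0.12 rad and value of joint lock_bolt above 0.019 m), for 0.2 s.
At the end, for the whole second after the job is handed in: wheel within 0.12 rad of the mark, bolt at least 19 mm of its 22 mm in, fixture within 25 mm of where it stood, bystanders within 20 mm of where they stood (all of step 2 and distance of fixture from where it was at the start of the episode below 0.025 m and linear speed of fixture below 0.01 m/s and distance of each of jar, lock, meter, wide_tape, black_tape, castor, lamp_torch from where it was at the start of the episode below 0.02 m); the robot touches nothing.
It fails at once if the wheel ran past the mark by more than half a click (value of joint index_wheel above 0.5 rad).
It fails at once if the bolt was pushed before the yellow lobe stood at the pointer (value of joint lock_bolt above 0.006 m and (value of joint index_wheel below -0.25 rad or value of joint index_wheel above 0.25 rad)).
It fails at once if the workpiece was touched (contact force between any of the fingers, the arm and workpiece above 0.5 N).
It fails at once if the fixture was shifted, lifted or tipped (distance of fixture from where it was at the start of the episode above 0.025 m or height (world z) of fixture above 0.01 m or angle between fixture's own z axis and vertical above 0.08 rad).
It fails at once if a bystander was moved or lifted (distance of any of jar, lock, meter, wide_tape, black_tape, castor, lamp_torch from where it was at the start of the episode above 0.02 m).
It also fails if it takes over 64 s, if anything falls off the work surface, if the arm or the gripper's body presses on something with over 40 N, if the wrist force passes 120 N, or if a joint passes its speed limit or range.

## Robot

A 6-joint arm with a two-finger parallel gripper is mounted at the origin on a cart in front of the work surface, level with it; the furniture and walls round the work are solid. World frame = base frame: x ahead of the robot, y to its left, z up, the work surface at z = 0. Lengths are in m, angles in rad, forces in N, time in s.
With the tool pointing down it reaches from about 0.3 to 0.875 m from the base axis. Payload 6.4 kg.
Tool frame: the origin (TCP) lies midway between the tips of the shut fingers; the grasp point (between the pads) lies 19 mm behind it; z points along the fingers, y is the line along which they close (so a half turn about z gives the same grasp; the last joint's range is limited). The gripper opens to 85 mm and grips with 20 to 120 N. Pads are 22 mm wide; open, the fingers measure 114 mm over their backs; the gripper's body (76 mm by 85 mm) begins 54 mm behind the grasp point. The pads swing forward as they close: fully open they stand 13 mm farther back than shut.
Start: joints at [1.082, 0.181, 1.607, -0, 1.354, -0.206], TCP at [0.16, 0.552, 0.231] pointing down, gripper open.
Joint ranges: [-2.99, 2.99], [-0.89, 2.07], [0.3, 2.58], [-1.14, 4.28], [0, 2.63], [-3.12, 3.12]. Speed limits (rad/s): [2.57, 2.57, 3.01, 3.14, 3.14, 3.14].

## Interface

Orientations are given as a unit quaternion [w, x, y, z].
In Python, from bench import sensors, vision, ctrl gives the robot as it stands.
- The arm moves only by the tool carry_out, never from a script. Its argument "deltas" is text: rows parted by semicolons, each of 7 numbers parted by spaces: the shift along the tool's x, y, z in mm, then the turn, a rotation vector about the tool's x, y, z in rad, then the closure, from 0 (fully open) to 1 (shut). In form: tx ty tz ax ay az claw; .... A call has 1 to 12 rows; each row is the pose to reach, as a shift and turn from the pose commanded when the call began, along the tool's axes at that moment; what a row does not reach only later rows make up. A row lasts 1/8 s, in which the tool goes at most 62.5 mm and 10.7 degrees, less where a joint would pass 70% of its speed; a pose out of reach is approached as far as the arm can. A call with a gripper value outside its range is refused whole. The fingers move at their own pace and stop on an object; the grip force is fixed at half the most. Time passes only in rows, so rows that repeat a pose let the fingers close. It gives the time, the measured TCP pose, the force, the opening and the grip force at its end, in the units of the state.
- sensors.get_obs(): the state, without advancing time (a new reading comes with each control period).
- vision.camera(name): name is "side" or "top"; returns the picture (400x640x3 uint8, blue, green, red); there is no depth.
- vision.camera_model(name): a dict with "K" (3x3 intrinsics, pixels), "k1" (the pictures are not rectified: a ray, as slopes to the right and down, at radius r is drawn at 1 + k1 r^2 times it, then the intrinsics apply), "extrinsics" (4x4, takes a point from world to camera coordinates). Camera axes: x right, y down, z forward; pixel columns grow to the right and rows downward; lengths in m; the calibration is good to about 2 mm. A picture is of the moment at which its call begins. camera_model takes no time and is no camera call.
- ctrl.hand_in(): hands the job in; it is judged then, once.
The state is a dict: "time_s": time; "q": joint angles; "dq": joint speeds; "joint_efforts": joint torques, N m; "eef_pos": TCP position; "eef_rot": TCP orientation; "wrist_force": force on the tool from outside, world axes, zero at the start; "torque": the same for the moment, N m; "opening": opening from 0.0 (shut) to 1.0 (fully open); "grasp_force": force on a finger pad.
Only numpy, scipy, OpenCV 4.12 (cv2) and the standard library are available. Lean on these libraries where they do the work, as an engineer would, in place of code of your own. Each camera call takes 0.05 s, during which the arm holds its last target. There are 200 camera calls.

## Working session

There is one attempt and no reset: what is moved stays moved. The work goes in short steps, Python scripts to look and compute and a tool call to move; the robot and the scene stay as the last step left them, time stands still between calls to the robot, and variables do not carry over. Pictures are saved under pics/ and viewed, at most 10 in all, crops included, and the job is handed in when it is done.

Besides the shell and the picture viewer there is one more tool, called after "Emit:" in YAML: its name, and indented under it one key for each argument. carry_out: Moves the arm, as the interface text tells. Its arguments: {"type":"object","properties":{"deltas":{"type":"string"}},"required":["deltas"]}

```bash
mkdir -p pics; cat > h.py <<'E'
import numpy as np, cv2
from bench import sensors, vision, ctrl
def ray(name,px):
    m=vision.camera_model(name);K=np.array(m["K"]);E=np.array(m["extrinsics"])
    d=np.array([(px[0]-K[0,2])/K[0,0],(px[1]-K[1,2])/K[1,1]]);u=d.copy()
    for _ in range(20): u=d/(1+m["k1"]*(u@u))
    R=E[:3,:3];c=-R.T@E[:3,3];return c,R.T@np.array([*u,1])
def at(name,px,z):
    c,d=ray(name,px);return c+d*(z-c[2])/d[2]
def proj(name,P):
    m=vision.camera_model(name);K=np.array(m["K"]);E=np.array(m["extrinsics"])
    p=E[:3,:3]@P+E[:3,3];u=p[:2]/p[2];u=u*(1+m["k1"]*(u@u));return K[:2,:2]@u+K[:2,2]
E
python3 - <<'E'
from h import *
for n in("top","side"):
    cv2.imwrite(f"pics/{n}0.png",vision.camera(n))
    print(n,vision.camera_model(n))
print(sensors.get_obs())
E
```

```text
top {'K': array([[387.2794168 ,   0.        , 320.40091493],
       [  0.        , 387.2794168 , 190.00046199],
       [  0.        ,   0.        ,   1.        ]]), 'k1': -0.01469918814993762, 'extrinsics': array([[ 0.00705431, -0.99987635, -0.01405441,  0.06139237],
       [-0.98823131, -0.00482309, -0.15289084,  0.54258668],
       [ 0.15280415,  0.01496755, -0.98814314,  1.14570666],
       [ 0.        ,  0.        ,  0.        ,  1.        ]])}
side {'K': array([[390.91583366,   0.        , 320.88190264],
       [  0.        , 390.91583366, 207.42400684],
       [  0.        ,   0.        ,   1.        ]]), 'k1': 0.003928086332432966, 'extrinsics': array([[ 0.81745568,  0.57595024, -0.00689514, -0.50816289],
       [ 0.49947893, -0.71477888, -0.48950174, -0.18436907],
       [-0.28685714,  0.396702  , -0.87197506,  1.23371299],
       [ 0.        ,  0.        ,  0.        ,  1.        ]])}
{'time_s': 0.1, 'q': array([ 1.08170550e+00,  1.81459389e-01,  1.60788107e+00, -2.39448431e-05,
        1.35381597e+00, -2.06313147e-01]), 'dq': array([-0.00167359, -0.00201288, -0.00324842,  0.00013396, -0.00162049,
        0.00029447]), 'joint_efforts': array([-2.17869674e-04, -4.45876658e+01, -3.52242172e+01, -2.19743761e-04,
        4.23351856e-03, -3.20490983e-05]), 'eef_pos': array([0.16020208, 0.55172333, 0.23049141]), 'eef_rot': array([-2.55428280e-04,  1.40915629e-01,  9.90021300e-01, -7.39079616e-04]), 'wrist_force': array([-0.61653155,  0.91470681, -0.1923506 ]), 'torque': array([ 0.00581126, -0.04459242,  0.0018036 ]), 'grasp_force': 0.0, 'opening': 1.0014584662091002}
```

View pics/top0.png

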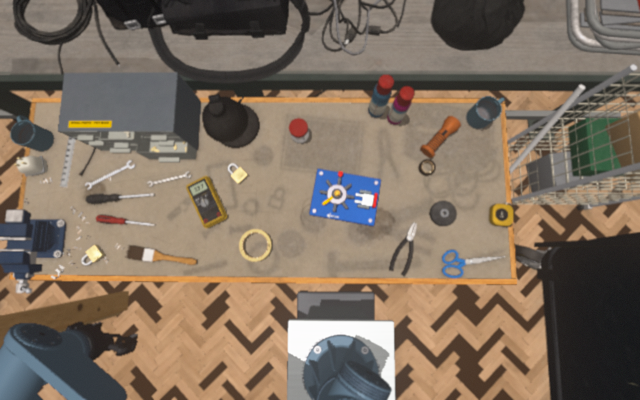

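View pics/side0.png

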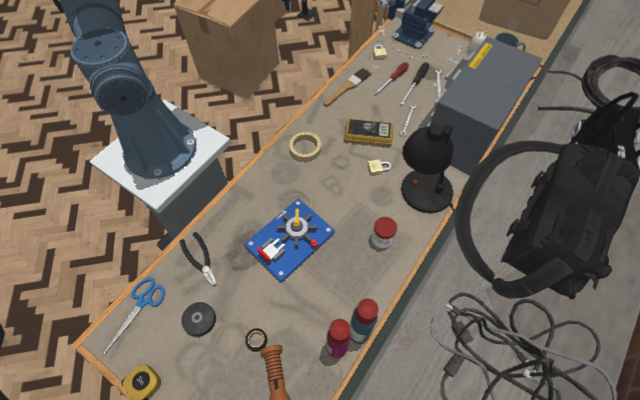

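The top picture shows the fixture near (337,195), its pointer upward at about (340,175), the bolt to the right and the yellow lobe at lower left near (327,203). I'll enlarge both views.

```bash
python3 - <<'E'
import cv2,numpy as np
a=cv2.imread("pics/top0.png")[160:235,300:390]; b=cv2.imread("pics/side0.png")[190:285,240:340]
cv2.imwrite("pics/tc.png",cv2.resize(a,None,fx=8,fy=8,interpolation=cv2.INTER_CUBIC)[:600])
cv2.imwrite("pics/sc.png",cv2.resize(b,None,fx=6,fy=6,interpolation=cv2.INTER_CUBIC))
E
```

```text
(no output)
```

View pics/tc.png

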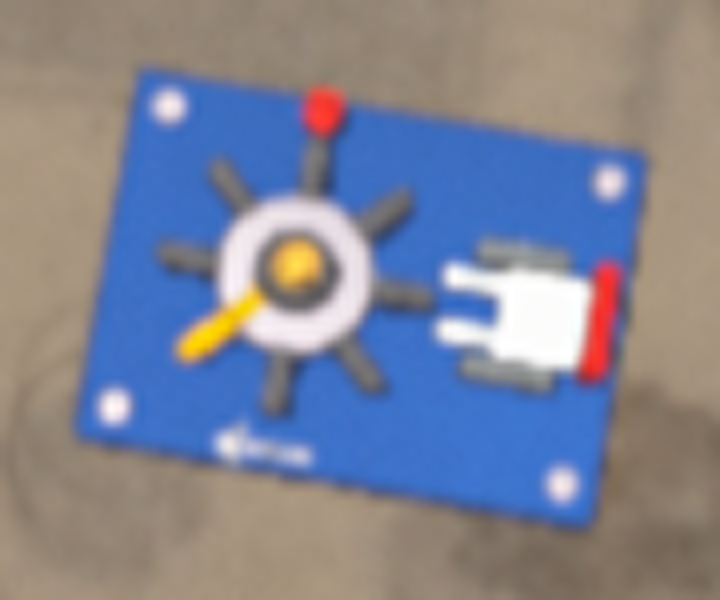

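View pics/sc.png

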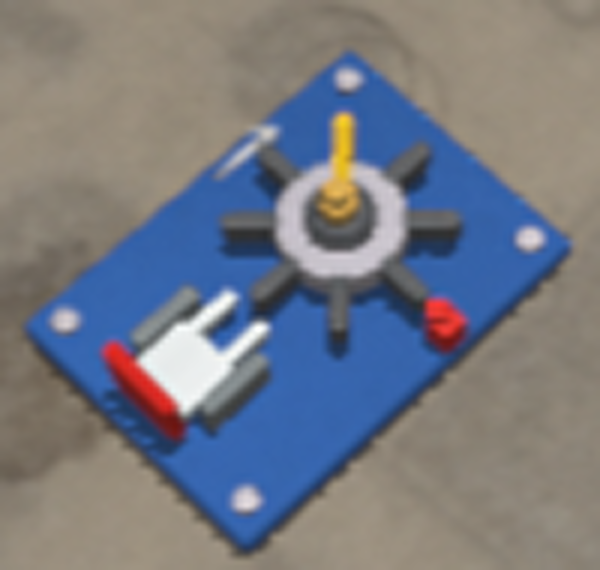

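Yellow sits 135° anticlockwise of the pointer, so 3 clicks are needed. Now I'll fit the fixture pose from the plate corners in both views.

```bash
cat >> h.py <<'E'
def fx(x,y,yaw,p):
    c,s=np.cos(yaw),np.sin(yaw);return np.array([x+c*p[0]-s*p[1],y+s*p[0]+c*p[1],p[2]])
E
python3 - <<'E'
from h import *
from scipy.optimize import least_squares
C=np.array([[75,75,18],[75,-130,18],[-75,-130,18],[-75,75,18]])/1e3
T=(np.array([(143,68),(648,155),(592,527),(78,440)])+.5)/8-.5+[300,160]
S=(np.array([(570,243),(247,552),(27,328),(350,52)])+.5)/6-.5+[240,190]
for views in ([("top",T)],[("side",S)],[("top",T),("side",S)]):
    f=lambda v:np.concatenate([proj(n,fx(*v,p))-q for n,Q in views for p,q in zip(C,Q)]).ravel()
    r=least_squares(f,[.5,0,-.17],x_scale=[.1,.1,.1]);print(r.x.round(4),np.sqrt(np.mean(r.fun**2)).round(2))
v=r.x
o=sensors.get_obs();w,x,y,z=o["eef_rot"]
from scipy.spatial.transform import Rotation as Ro
R=Ro.from_quat([x,y,z,w]).as_matrix();print(R.round(3))
for p in([-30,75,120],[-30,58,27]):
    P=fx(*v,np.array(p)/1e3);print(P.round(4),(R.T@(P-o["eef_pos"])*1e3).round(1))
print("turn about tool z",np.arctan2(R[1,1],R[0,1])-np.pi/2-v[2])
E
```

```text
[ 0.5303  0.0148 -0.1645] 0.47
[ 0.5329  0.0131 -0.1612] 0.7
[ 0.5317  0.0139 -0.1625] 0.7
[[-0.96   0.279 -0.001]
 [ 0.279  0.96  -0.001]
 [ 0.    -0.002 -1.   ]]
[0.5142 0.0928 0.12  ] [-468.  -341.8  110.9]
[0.5115 0.076  0.027 ] [-470.1 -358.5  203.9]
turn about tool z -0.12027635921876684
```

Emit:
carry_out:
  deltas: "-468 -342 20 0 0 -0.12 1;-468 -342 20 0 0 -0.12 1;-468 -342 20 0 0 -0.12 1;-468 -342 20 0 0 -0.12 1;-468 -342 20 0 0 -0.12 1;-468 -342 20 0 0 -0.12 1;-468 -342 20 0 0 -0.12 1;-468 -342 20 0 0 -0.12 1;-468 -342 20 0 0 -0.12 1;-468 -342 20 0 0 -0.12 1;-468 -342 20 0 0 -0.12 1;-468 -342 20 0 0 -0.12 1"

```text
time_s: 1.6
eef_pos: [0.5134, 0.0945, 0.211]
eef_rot: [-0.001, 0.081, 0.997, 0.0]
wrist_force: [0.6, 0.1, -0.5]
opening: 0.0
grasp_force: 0.0
```

Emit:
carry_out:
  deltas: "0 0 60 0 0 0 1;0 0 120 0 0 0 1;0 0 160 0 0 0 1;0 0 183 0 0 0 1;0 0 183 0 0 0 1;0 0 183 0 0 0 1"

```text
time_s: 2.35
eef_pos: [0.5149, 0.0941, 0.0296]
eef_rot: [0.001, 0.081, 0.997, 0.0]
wrist_force: [0.4, 0.5, 0.4]
opening: 0.004
grasp_force: 0.0
```

```bash
cat >> h.py <<'E'
V=[.5317,.0139,-.1625]
def tf():
    o=sensors.get_obs();d=o["eef_pos"]-[V[0],V[1],0];c,s=np.cos(V[2]),np.sin(V[2])
    print("fixture-frame TCP mm",(1e3*np.array([c*d[0]+s*d[1],-s*d[0]+c*d[1],d[2]])).round(1),o["wrist_force"].round(1),o["time_s"])
def crops(tag):
    a=cv2.resize(vision.camera("top")[160:235,290:390],None,fx=5,fy=5,interpolation=cv2.INTER_CUBIC)
    b=cv2.resize(vision.camera("side")[175:285,240:340],None,fx=4,fy=4,interpolation=cv2.INTER_CUBIC)
    h=max(len(a),len(b));im=np.zeros((h,900,3),np.uint8);im[:len(a),:500]=a;im[:len(b),500:900]=b
    cv2.imwrite(f"pics/{tag}.png",im[:,:900] if 0 else cv2.resize(im,(800,int(h*8/9))))
E
python3 -c "
from h import *
tf();crops('a')"
```

```text
fixture-frame TCP mm [-29.5  76.4  29.6] [0.4 0.5 0.4] 2.35
```

View pics/a.png

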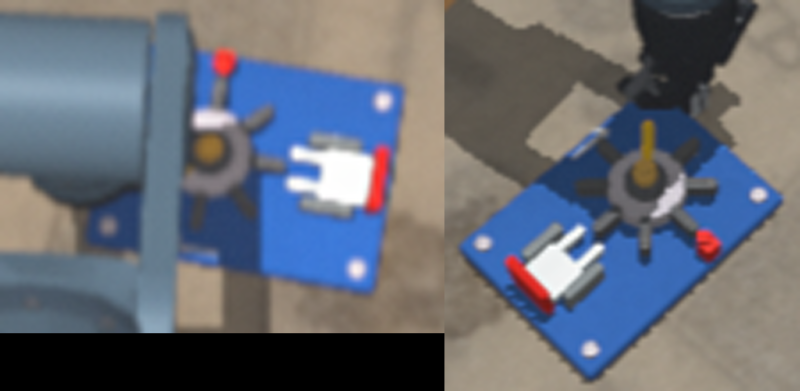

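The side view shows the shut fingertips just behind the wheel's +y side, clear of the lobes. First stroke: in, then push towards fixture +x.

Emit:
carry_out:
  deltas: "0 -10 0 0 0 0 1;0 -18 0 0 0 0 1;0 -18 0 0 0 0 1;-8 -18 0 0 0 0 1;-16 -18 0 0 0 0 1;-24 -18 0 0 0 0 1;-31 -18 0 0 0 0 1;-36 -18 0 0 0 0 1;-40 -18 0 0 0 0 1;-40 -18 0 0 0 0 1"

```text
time_s: 3.7
eef_pos: [0.5517, 0.0688, 0.0285]
eef_rot: [0.001, 0.081, 0.997, -0.0]
wrist_force: [-0.1, 0.1, 0.0]
opening: -0.003
grasp_force: 0.0
```

```bash
python3 -c "
from h import *
tf();crops('b')"
```

```text
fixture-frame TCP mm [10.9 57.4 28.5] [-0.1  0.1  0. ] 3.7
```

View pics/b.png

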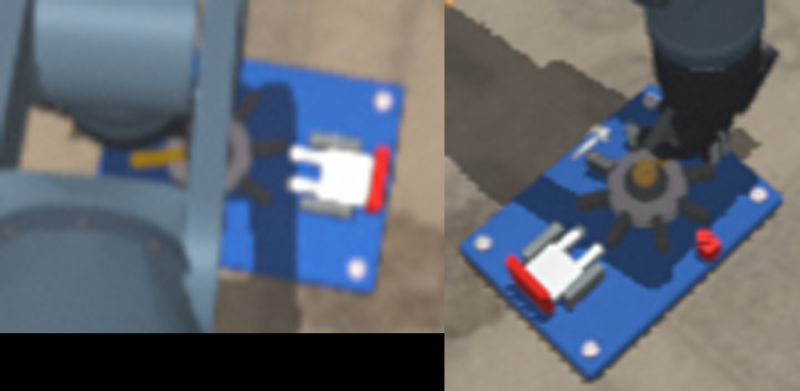

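The first click went through: the yellow lobe now points left, at about (155,158) in the top crop. I'll back out radially, return, and make the second stroke.

Emit:
carry_out:
  deltas: "0 12 0 0 0 0 1;0 22 0 0 0 0 1;0 22 0 0 0 0 1;20 22 0 0 0 0 1;40 22 0 0 0 0 1;40 22 0 0 0 0 1;40 10 0 0 0 0 1;40 0 0 0 0 0 1;40 0 0 0 0 0 1"

```text
time_s: 4.92
eef_pos: [0.5119, 0.0742, 0.0283]
eef_rot: [0.0, 0.082, 0.997, -0.0]
wrist_force: [0.4, 1.2, 0.1]
opening: 0.002
grasp_force: 0.0
```

Emit:
carry_out:
  deltas: "-8 0 0 0 0 0 1;-16 0 0 0 0 0 1;-24 0 0 0 0 0 1;-31 0 0 0 0 0 1;-36 0 0 0 0 0 1;-40 0 0 0 0 0 1;-40 0 0 0 0 0 1;-40 12 0 0 0 0 1;-40 22 0 0 0 0 1;-40 22 0 0 0 0 1;-20 22 0 0 0 0 1;0 22 0 0 0 0 1"

```text
time_s: 6.42
eef_pos: [0.5146, 0.0973, 0.0282]
eef_rot: [0.0, 0.081, 0.997, -0.0]
wrist_force: [-0.1, 0.5, 0.1]
opening: -0.001
grasp_force: 0.0
```

```bash
python3 -c "
from h import *
tf();crops('c')"
```

```text
fixture-frame TCP mm [-30.4  79.5  28.2] [-0.1  0.5  0.1] 6.425
```

View pics/c.png

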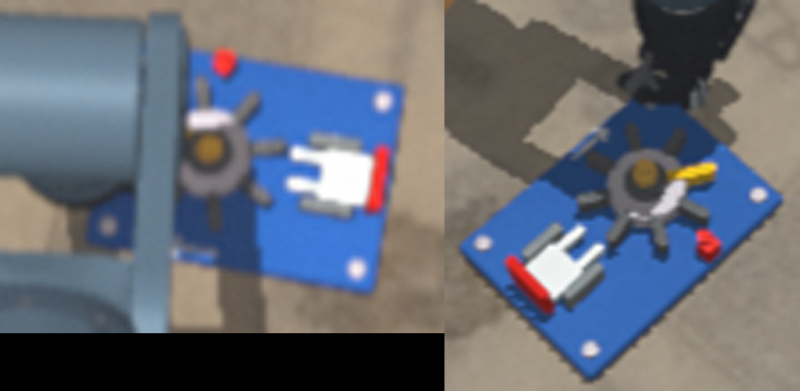

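In crop c the yellow lobe is on the pointer's left, near (712,172) in the side crop. The lobes look about 15° short of the detent, so I'll measure the angle by colour and see whether it is still settling.

```bash
cat >> h.py <<'E'
def yel(name="side"):
    im=vision.camera(name);hsv=cv2.cvtColor(im,cv2.COLOR_BGR2HSV)
    m=cv2.inRange(hsv,(20,150,90),(32,255,255));out=[]
    for v,u in zip(*np.nonzero(m)):
        d=at(name,(u,v),.041)-[V[0],V[1],.041];c,s=np.cos(V[2]),np.sin(V[2])
        d=np.array([c*d[0]+s*d[1],-s*d[0]+c*d[1]]);r=np.hypot(*d)
        if .03<r<.058: out.append(d)
    out=np.array(out)
    if len(out)<3: return len(out),None
    d=out.mean(0);return len(out),(d*1e3).round(1),"q=",round(-np.arctan2(d[1],d[0]),3)
E
python3 -c "
from h import *
for i in range(6): print(yel(),yel('top'))
print(sensors.get_obs()['time_s'])"
```

```text
(38, array([21.6, 34.6]), 'q=', np.float64(-1.012)) (0, None)
(37, array([21.9, 34.7]), 'q=', np.float64(-1.008)) (0, None)
(37, array([21.9, 34.7]), 'q=', np.float64(-1.008)) (0, None)
(37, array([21.9, 34.7]), 'q=', np.float64(-1.008)) (0, None)
(37, array([21.9, 34.7]), 'q=', np.float64(-1.008)) (0, None)
(37, array([21.9, 34.7]), 'q=', np.float64(-1.008)) (0, None)
7.125
```

```bash
python3 - <<'E'
import h,cv2
for n in("side","top"):
    im=cv2.imread(f"pics/{n}0.png")
    class F: pass
    f=F();f.camera=lambda name,im=im:im;f.camera_model=h.vision.camera_model
    s=h.vision;h.vision=f;print(n,h.yel(n));h.vision=s
h.tf();print(h.yel())
E
```

```text
side (20, array([-29.3,  29.9]), 'q=', np.float64(-2.345))Traceback (most recent call last):
  File "<stdin>", line 6, in <module>
  File "h.py", line 28, in yel
    d=at(name,(u,v),.041)-[V[0],V[1],.041];c,s=np.cos(V[2]),np.sin(V[2])
      ~~^^^^^^^^^^^^^^^^^
  File "h.py", line 9, in at
    c,d=ray(name,px);return c+d*(z-c[2])/d[2]
        ~~~^^^^^^^^^
  File "h.py", line 4, in ray
    m=vision.camera_model(name);K=np.array(m["K"]);E=np.array(m["extrinsics"])
ValueError: time passes only in moves, steps and waits
```

The measurement agrees with the known start (−2.345 against −2.356). The wheel therefore does rest where it was left past half a click, at −1.01. For the last click I'll push the lobe along an arc, turning the tool with it, stop a little short and measure.

Emit:
carry_out:
  deltas: "3 -12 0 0 0 0 1;3 -22 0 0 0 0 1;-7 -22 0 0 0 0 1;-15 -22 0 0 0 0 1;-20 -20.9 0 0 0 0.087 1;-25.1 -20.2 0 0 0 0.175 1;-30.3 -19.9 0 0 0 0.262 1;-35.5 -20.2 0 0 0 0.349 1;-40.7 -20.8 0 0 0 0.436 1;-45.7 -21.9 0 0 0 0.524 1;-50.7 -23.5 0 0 0 0.611 1;-53.6 -24.6 0 0 0 0.663 1"

```text
time_s: 8.62
eef_pos: [0.565, 0.0641, 0.0284]
eef_rot: [0.0, 0.402, 0.916, 0.0]
wrist_force: [-0.5, -1.0, -0.4]
opening: 0.001
grasp_force: 0.0
```

```bash
python3 -c "
from h import *
tf();print(yel(),yel());crops('d');tf()"
```

```text
fixture-frame TCP mm [24.8 55.  28.4] [-0.5 -1.  -0.4] 8.625
(31, array([42.6, -1.9]), 'q=', np.float64(0.044)) (31, array([42.6, -1.9]), 'q=', np.float64(0.044))
fixture-frame TCP mm [24.  54.9 28.2] [-0.5 -0.5 -0.5] 8.825
```

View pics/d.png

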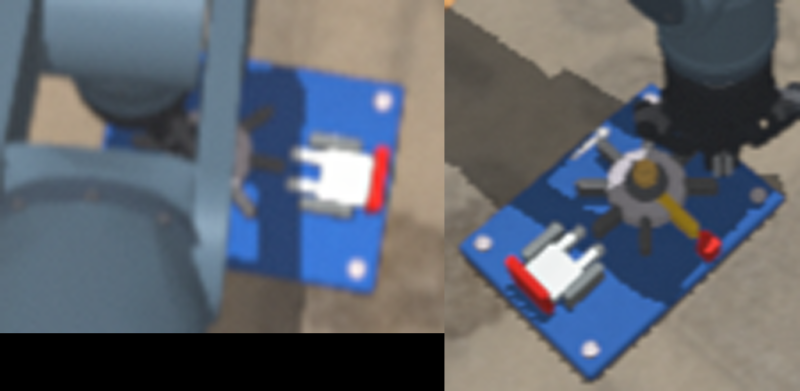

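The yellow lobe is at the pointer (tip near (705,238) in the side crop, q ≈ 0.04). I'll draw the fingers straight outwards, lift, and recheck the wheel.

Emit:
carry_out:
  deltas: "0 8 0 0 0 0 1;0 18 0 0 0 0 1;0 28 0 0 0 0 1;0 30 -50 0 0 0 1;0 30 -100 0 0 0 1;0 30 -100 0 0 0 1"

```text
time_s: 9.57
eef_pos: [0.59, 0.0849, 0.1335]
eef_rot: [0.005, 0.401, 0.916, 0.002]
wrist_force: [0.5, -0.3, 0.0]
opening: 0.003
grasp_force: 0.0
```

```bash
python3 - <<'E'
from h import *
print(yel(),yel());tf()
o=sensors.get_obs();w,x,y,z=o["eef_rot"]
from scipy.spatial.transform import Rotation as Ro
R=Ro.from_quat([x,y,z,w]).as_matrix();print(o["q"].round(2),"turn",np.arctan2(R[1,1],R[0,1])-np.pi/2-V[2])
for p in([0,-160,130],[0,-160,45]): print((R.T@(fx(*V,np.array(p)/1e3)-o["eef_pos"])*1e3).round(1))
E
```

```text
(31, array([42.6, -1.9]), 'q=', np.float64(0.044)) (31, array([42.6, -1.9]), 'q=', np.float64(0.044))
fixture-frame TCP mm [ 42.6  78.9 128.8] [-1.4 -0.  -0.1] 9.675
[-0.06  0.33  1.65  0.    1.17 -0.8 ] turn -0.6628310927090779
[-113.4 -214.5   -1.3]
[-113.4 -214.6   83.7]
```

The wheel holds at the mark. Next I'll cross at height to behind the bolt tab, turning the tool back square, then descend.

Emit:
carry_out:
  deltas: "-28 -50 0 0 0 -0.16 1;-56 -105 0 0 0 -0.33 1;-85 -160 0 0 0 -0.5 1;-113 -215 0 0 0 -0.66 1;-113 -215 0 0 0 -0.663 1;-113 -215 0 0 0 -0.663 1;-113 -215 40 0 0 -0.663 1;-113 -215 70 0 0 -0.663 1;-113 -215 84 0 0 -0.663 1;-113 -215 84 0 0 -0.663 1"

```text
time_s: 10.92
eef_pos: [0.5042, -0.1429, 0.0433]
eef_rot: [-0.001, 0.081, 0.997, 0.001]
wrist_force: [0.0, -0.3, 0.2]
opening: 0.001
grasp_force: 0.0
```

```bash
python3 -c "
from h import *
tf();print(yel())"
```

```text
fixture-frame TCP mm [  -1.8 -159.2   43.3] [ 0.  -0.3  0.2] 10.925
(31, array([41.9, -1.6]), 'q=', np.float64(0.038))
```

Emit:
carry_out:
  deltas: "0 10 0 0 0 0 1;0 18 0 0 0 0 1;0 23 0 0 0 0 1;0 28 0 0 0 0 1;0 33 0 0 0 0 1;0 37 0 0 0 0 1;0 40 0 0 0 0 1;0 40 0 0 0 0 1"

```text
time_s: 11.98
eef_pos: [0.5111, -0.1045, 0.0442]
eef_rot: [-0.0, 0.081, 0.997, 0.0]
wrist_force: [1.2, -0.6, 0.0]
opening: -0.002
grasp_force: 0.2
```

```bash
cat >> h.py <<'E'
def red():
    im=vision.camera("top");hsv=cv2.cvtColor(im,cv2.COLOR_BGR2HSV)
    m=cv2.inRange(hsv,(0,170,90),(8,255,255))|cv2.inRange(hsv,(174,170,90),(180,255,255));o=[]
    for v,u in zip(*np.nonzero(m[150:240,290:400])):
        d=at("top",(u+290,v+150),.06)-[V[0],V[1],.06];c,s=np.cos(V[2]),np.sin(V[2])
        d=np.array([c*d[0]+s*d[1],-s*d[0]+c*d[1]])
        if abs(d[0])<.035 and d[1]<-.06:o.append(d)
    return len(o),(np.mean(o,0)*1e3).round(1) if o else None
E
python3 -c "
from h import *
tf();print(yel(),red())"
```

```text
fixture-frame TCP mm [  -1.2 -120.2   44.2] [ 1.2 -0.6  0. ] 11.975
(31, array([41.9, -1.6]), 'q=', np.float64(0.038)) (6, array([ -16.4, -100.6]))
```

Emit:
carry_out:
  deltas: "0 2 0 0 0 0 1;0 4 0 0 0 0 1;0 5 0 0 0 0 1;0 6 0 0 0 0 1;0 6 0 0 0 0 1"

```text
time_s: 12.7
eef_pos: [0.5119, -0.0987, 0.0441]
eef_rot: [-0.0, 0.081, 0.997, 0.0]
wrist_force: [-0.6, -1.2, -1.0]
opening: 0.001
grasp_force: 0.6
```

```bash
python3 -c "
from h import *
tf();print(yel())"
```

```text
fixture-frame TCP mm [  -1.3 -114.3   44.1] [-0.6 -1.2 -1. ] 12.7
(31, array([41.9, -1.6]), 'q=', np.float64(0.038))
```

Emit:
carry_out:
  deltas: "0 1 0 0 0 0 1;0 2 0 0 0 0 1;0 3 0 0 0 0 1;0 3 0 0 0 0 1"

```text
time_s: 13.25
eef_pos: [0.5123, -0.0971, 0.0443]
eef_rot: [-0.0, 0.081, 0.997, -0.001]
wrist_force: [-2.5, -7.3, -2.4]
opening: 0.002
grasp_force: 3.7
```

The force rose to about 8 N and the tool stalled, so the bolt is at its stop. I'll back off, lift and check.

Emit:
carry_out:
  deltas: "0 -8 0 0 0 0 1;0 -30 0 0 0 0 1;0 -45 0 0 0 0 1;0 -50 -50 0 0 0 1;0 -90 -100 0 0 0 1;0 -140 -120 0 0 0 1;0 -180 -120 0 0 0 1;0 -180 -120 0 0 0 1;0 -180 -120 0 0 0 1"

```text
time_s: 14.38
eef_pos: [0.4831, -0.2731, 0.1639]
eef_rot: [-0.0, 0.082, 0.997, 0.001]
wrist_force: [0.1, -0.2, -0.3]
opening: -0.004
grasp_force: 0.0
```

```bash
python3 -c "
from h import *
tf();print(yel(),red());crops('e')"
```

```text
fixture-frame TCP mm [  -1.5 -291.1  163.9] [ 0.1 -0.2 -0.3] 14.375
(31, array([41.9, -1.6]), 'q=', np.float64(0.038)) (31, array([ -4.1, -93.3]))
```

View pics/e.png

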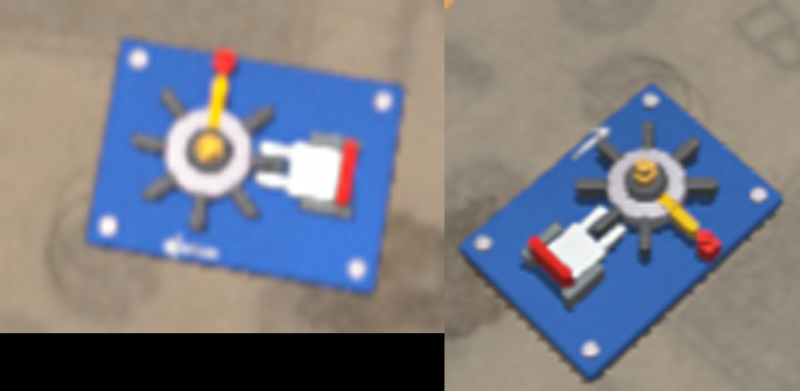

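The yellow lobe is at the pointer, at (217,100) in the top crop. The bolt's fork straddles its lobe and the tab is at y ≈ −93 mm, which is fully home. The fixture has not moved.

```bash
python3 -c "
from bench import ctrl
print(ctrl.hand_in())"
```

```text
the job is handed in; nothing more can be done
None
```

I clicked the yellow lobe in at the red pointer (measured about 0.04 rad off the mark), pushed the bolt home to its stop, and handed the job in; the final picture shows the fixture where it started, and no verdict came back.

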